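# Sort the jeweller's tools from the sloping rest into their trays

## Task

Clear the sloping tool rest: put both pairs of pliers in the pink-lined tray and the file in the black-lined tray, each lying flat on the tray's floor, wholly inside the walls and not on top of another tool. Set the tools down rather than dropping them, do not knock the lamp over the rest, and leave the bracelet, the jar and the cardboard box where they are.

Things in the scene. Friction and masses are not known exactly. Their poses are not given: they have to be found in the camera images.
- yellow_pliers: rigid closed pliers, yellow handles, 159 mm long, 44 wide over the handles, 12 thick, 160 g. Origin: under the middle of the flat-sided steel joint block (30 in x, 24 wide in y), near the balance point: grip there. x to the nose (narrow jaws, end at +64), handle ends at x -94; z out of the upper face. Starts flat on the sloping rest, nose uphill, handle ends on the lip
- red_pliers: rigid closed pliers, red handles, 159 mm long, 44 wide over the handles, 12 thick, 160 g. Origin: under the middle of the flat-sided steel joint block (30 in x, 24 wide in y), near the balance point: grip there. x to the nose (narrow jaws, end at +64), handle ends at x -94; z out of the upper face. Starts flat on the sloping rest, nose uphill, handle ends on the lip
- file: hand file, 160 mm long, 70 g: dark wooden handle 22 wide (y), 16 thick, x -94 to +10; brass collar to +20; dark steel blade 14 x 5 at mid thickness to +66. Origin: under the handle near the collar, by the balance point: grip there. x to the blade's tip, z out of the upper face. Starts flat on the sloping rest, blade uphill, handle end on the lip
- rest: fixed board 205 mm long, 250 wide, sloping 35 deg, facing the robot, rising along its +x. Tools lie on it straight uphill, 80 apart in y, any order. Origin on the bench below the tools' origins, which are about 84 above the bench; z up. Foot at x -90, 24 high, with a lip 10 high and thick; top edge x +79, 140 high. May be turned a little
- lamp: bar fixed over the rest (same origin, axes): 290 mm long in y, 22 deep, 14 thick, centre at x +4, 238 above the bench, on 10 mm posts at y +-138. It blocks reaching straight down to the tools: come in square to the sloping board, leaning from the robot's side; after lifting a tool some 50 mm off the board draw it back towards the robot, so its nose stays clear of the bar
- pink_tray: fixed shallow white tray, magenta lining, for the pliers: 210 mm (x) x 180 mm (y) outside, 24 mm high, walls and floor 6 mm thick. Origin under its centre, z up. It stands left or right of the rest, turned a little
- black_tray: the same tray with a charcoal-black lining, for the file: 210 mm (x) x 180 mm (y) outside, 24 mm high, walls and floor 6 mm thick. Origin under its centre, z up. On the other side
- bracelet: loose steel cuff bracelet, 66 mm across, with two upright 28 mm black-stone plates; bystander near the robot. Origin under the ring's centre
- jar: loose closed glass jar, 52 mm across, 70 mm tall; bystander. Origin under its centre
- stone_box: loose closed cardboard box, 90 x 60 x 30 mm; bystander. Origin under its centre
- yellow_pliers_nose (a point): front end of the yellow pliers at mid thickness (6 mm above the underside)
- yellow_pliers_tail (a point): handle end of the yellow pliers at mid thickness (6 mm above the underside)
- red_pliers_nose (a point): front end of the red pliers at mid thickness (6 mm above the underside)
- red_pliers_tail (a point): handle end of the red pliers at mid thickness (6 mm above the underside)
- file_nose (a point): front end of the file at mid thickness (8 mm above the underside)
- file_tail (a point): handle end of the file at mid thickness (8 mm above the underside)

How it is judged:
By the outcome, as a careful person would: the job done as asked, in the order asked, and still so for the second after the job is handed in, with the robot touching nothing.
It also fails if it takes over 62 s, if anything falls off the work surface, if the arm or the gripper's body presses on something with over 40 N, if the wrist force passes 120 N, or if a joint passes its speed limit or range.

## Robot

A 6-joint arm with a two-finger parallel gripper is mounted at the origin on the work surface. World frame = base frame: x ahead of the robot, y to its left, z up, the work surface at z = 0. Lengths are in mm, angles in rad, forces in N, time in s.
With the tool pointing down it reaches from about 375 to 900 mm from the base axis. Payload 3.1 kg.
Tool frame: the origin (TCP) lies between the finger pads; the fingertips stand 17 mm ahead of it and the grasp point (between the pads) lies 2 mm behind it; y points along the fingers, z is the direction in which the jaws open and shut, and the axes are right-handed (so a half turn about y gives the same grasp; the last joint's range is limited). The gripper opens to 85 mm and grips with 20 to 120 N. Pads are 22 mm wide; open, the fingers measure 114 mm over their backs; the gripper's body (76 mm by 85 mm) begins 54 mm behind the grasp point. The pads swing forward as they close: fully open they stand 13 mm farther back than shut.
Start: joints at [-1.292, 0.527, 1.433, -0, 1.181, -0.178], TCP at [275.692, -560.884, 248.31] pointing down, gripper open.
Joint ranges: [-3.08, 3.08], [-0.75, 2.2], [0.22, 2.44], [-1.43, 4.57], [0, 2.65], [-2.85, 2.85]. Speed limits (rad/s): [2.79, 2.79, 3.14, 3.14, 3.14, 3.14].

## Interface

Orientations are given as a unit quaternion [w, x, y, z].
In Python, from plant import state, get_image, close_job gives the robot as it stands. The module is installed in compiled form; this text tells all that it offers.
- The arm moves only by the shell command python3 -m inch 'ROWS' [FORCE]. ROWS is text: rows parted by semicolons, each of 7 numbers parted by spaces: the shift along the tool's x, y, z in mm, then the turn, a rotation vector about the tool's x, y, z in rad, then the opening, from -1 (shut) to 1 (fully open). A call has 1 to 8 rows; each row is the pose to reach, as a shift and turn from the pose measured when the call began, along the tool's axes at that moment; what a row does not reach only later rows make up. A row lasts 1/10 s, in which the tool goes at most 50 mm and 8.59 degrees, less where a joint would pass 70% of its speed; a pose out of reach is approached as far as the arm can. A call with a gripper value outside its range is refused whole. The fingers move at their own pace and stop on an object; FORCE is the grip in N (left out, the last holds). Time passes only in rows, so rows that repeat a pose let the fingers close. It gives the time, the measured TCP pose, the force and the opening at its end, in the units of the state.
- state(): the state, without advancing time (a new reading comes with each control period).
- get_image(name): name is "scene" or "top" or "wrist"; returns a dict with "pixels" (400x640x3 uint8, red, green, blue), "K" (3x3 intrinsics, pixels), "k1" (the pictures are not rectified: a ray, as slopes to the right and down, at radius r is drawn at 1 + k1 r^2 times it, then the intrinsics apply), "position" and "rotation" of the camera in the world. Camera axes: x right, y down, z forward; pixel columns grow to the right and rows downward; lengths in mm; the calibration is good to about 2 mm. A picture is of the moment at which its call begins. There is no depth.
- close_job(): hands the job in, once; it reports no verdict.
The state is a dict: "time_s": time; "q": joint angles; "qvel": joint speeds; "tau": joint torques, N m; "tcp_pos": TCP position; "ee_rot": TCP orientation; "ft_force": force on the tool from outside, world axes, zero at the start; "wrist_torque": the same for the moment, N m; "finger_gap": finger opening in mm.
Only numpy, scipy, OpenCV 4.12 (cv2) and the standard library are available. Lean on these libraries where they do the work, as an engineer would, in place of code of your own. Each camera call takes 0.05 s, during which the arm holds its last target. There are 200 camera calls.

## Working session

There is one attempt and no reset: what is moved stays moved. The work goes in short steps, Python scripts to look and compute and a shell command to move; the robot and the scene stay as the last step left them, time stands still between calls to the robot, and variables do not carry over. Pictures are saved under pics/ and viewed, about 8 in all and at most 12, crops included, and the job is handed in when it is done.

```bash
mkdir -p pics; ls
cat > h.py <<'E'
import numpy as np, cv2
from plant import state, get_image
from scipy.spatial.transform import Rotation as R
def quat(q): return R.from_quat([q[1],q[2],q[3],q[0]])
def rot(im):
    r=np.array(im["rotation"]); return r if r.shape==(3,3) else quat(r).as_matrix()
def ray(im,uv):
    K=np.array(im["K"]); r0=rot(im)
    d=np.array([im["k1"],0,0,0,0],float)
    # x_d = x(1+k1 r^2)
    p=cv2.undistortPointsIter(np.array(uv,float).reshape(-1,1,2),K,d,None,None,(3,100,1e-10)).reshape(-1,2)
    v=np.c_[p,np.ones(len(p))]@r0.T
    return np.array(im["position"],float),v
def onplane(im,uv,n,p0):
    o,v=ray(im,uv); n=np.array(n,float)
    t=((np.array(p0)-o)@n)/(v@n); return o+v*t[:,None]
def onz(im,uv,z): return onplane(im,uv,[0,0,1],[0,0,z])
def proj(im,P):
    r=rot(im); c=(np.array(P,float).reshape(-1,3)-im["position"])@r
    s=c[:,:2]/c[:,2:]; s=s*(1+im["k1"]*(s**2).sum(1))[:,None]
    K=np.array(im["K"]); return s@K[:2,:2].T+K[:2,2]
def save(im,name): cv2.imwrite("pics/"+name,np.ascontiguousarray(im["pixels"][:,:,::-1]))
E
python3 - <<'E'
from h import *
import pickle
a={n:get_image(n) for n in("scene","top","wrist")}
pickle.dump(a,open("ims.pkl","wb"))
for n in a: save(a[n],n+"0.png"); print(n,a[n]["position"],np.round(rot(a[n]),3).tolist(),a[n]["K"],a[n]["k1"])
s=state(); print({k:np.round(v,3).tolist() for k,v in s.items()})
E
```

```text
pics
scene [ 976.73083679  617.2103739  1015.2595831 ] [[-0.815, 0.45, -0.366], [0.58, 0.625, -0.523], [-0.007, -0.638, -0.77]] [[482.36380274   0.         318.13827978]
 [  0.         482.36380274 197.73267695]
 [  0.           0.           1.        ]] -0.020567196816602917
top [ 314.76178615  -12.80339071 1159.60329286] [[0.168, -0.962, 0.214], [-0.986, -0.165, 0.033], [0.004, -0.217, -0.976]] [[512.61738526   0.         315.08873807]
 [  0.         512.61738526 203.76892195]
 [  0.           0.           1.        ]] 0.03180622511943805
wrist [ 336.67161373 -531.02529799  373.41294085] [[0.441, -0.863, -0.244], [-0.897, -0.426, -0.116], [-0.003, 0.271, -0.963]] [[356.72308315   0.         323.68512132]
 [  0.         356.72308315 201.84288193]
 [  0.           0.           1.        ]] -0.08299749644161962
{'time_s': 0.15, 'q': [-1.292, 0.528, 1.434, 0.0, 1.181, -0.178], 'qvel': [0.0, -0.003, -0.004, -0.002, -0.001, -0.001], 'tau': [0.001, -44.274, -17.828, -0.0, 0.006, -0.0], 'tcp_pos': [275.569, -560.402, 247.539], 'ee_rot': [0.16, -0.16, 0.689, -0.688], 'ft_force': [-0.431, -0.044, 0.31], 'wrist_torque': [-0.023, -0.017, -0.025], 'finger_gap': 85.561}
```

View pics/top0.png

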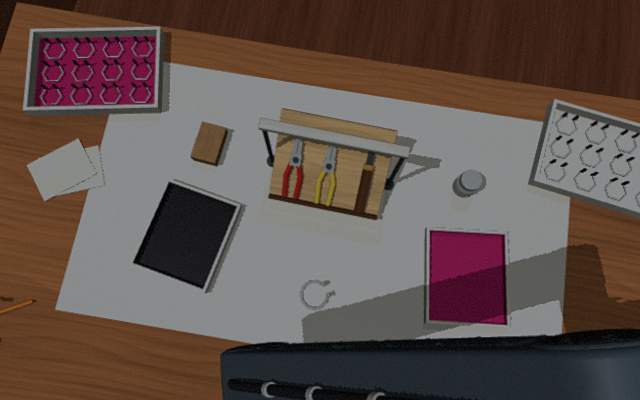

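View pics/scene0.png

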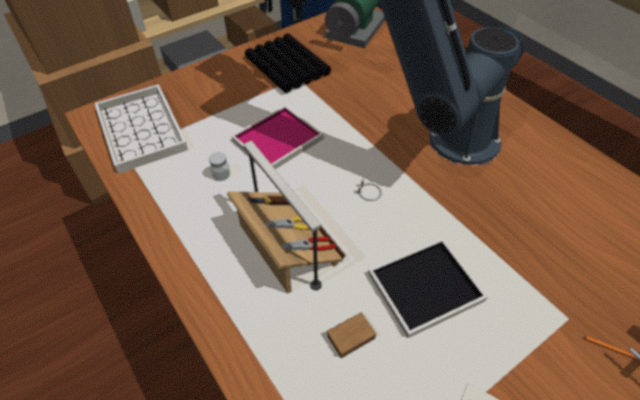

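Top view: red pliers at about (292,180), yellow at (327,175) and file at (368,185) on the rest. The black tray is at (188,235) on the +y side and the pink tray at (467,277) on the −y side. The jar is at (470,183), the bracelet at (316,294) and the box at (210,144). The scene view agrees with this.

Run:
```python
from h import *
import pickle
a=pickle.load(open("ims.pkl","rb")); t=a["top"]; px=t["pixels"]
c=px[95:225,250:430,::-1]; cv2.imwrite("pics/crop1.png",cv2.resize(c,None,fx=4,fy=4,interpolation=cv2.INTER_CUBIC))
hsv=cv2.cvtColor(px,cv2.COLOR_RGB2HSV); H,S,V=[hsv[...,i].astype(int) for i in range(3)]
roi=lambda m,x0,x1,y0,y1: (lambda z:(z.__setitem__((slice(y0,y1),slice(x0,x1)),m[y0:y1,x0:x1]),z)[1])(np.zeros(m.shape,np.uint8))
masks={"pink":roi(((H>150)&(H<176)&(S>120)).astype(np.uint8),415,520,215,335),"black":roi(((V<60)).astype(np.uint8),125,250,175,300)}
for n,m in masks.items():
    cs=max(cv2.findContours(m,0,2)[0],key=cv2.contourArea); hull=cv2.convexHull(cs)
    q=cv2.approxPolyN(hull,4) .reshape(-1,2) if hasattr(cv2,'approxPolyN') else None
    # lining: assume it includes inner walls' lower part/floor z=6
    P=onz(t,q,6); ctr=P.mean(0); print(n,cv2.contourArea(cs),q.tolist(),np.round(P,0).tolist(),ctr.round(1),[round(float(np.linalg.norm(P[i]-P[i-1])),1) for i in range(4)],
      [round(float(np.degrees(np.arctan2(*(P[i]-P[i-1])[[1,0]]))),1) for i in range(4)])
for n,m in {"red":roi(((H<8)|(H>172))&(S>150)&(V>70),270,310,150,205),"yel":roi((H>22)&(H<35)&(S>150)&(V>100),310,345,150,205)}.items():
    ys,xs=np.nonzero(m); print(n,len(xs),xs.mean(),ys.mean(),xs.min(),xs.max(),ys.min(),ys.max())
```

```text
pink 6621.5 [[504, 234], [506, 324], [428, 319], [430, 230]] [[571.0, -408.0, 6.0], [374.0, -430.0, 6.0], [355.0, -261.0, 6.0], [552.0, -242.0, 6.0]] [ 462.9 -335.6    6. ] [167.1, 198.8, 169.4, 198.0] [-83.4, -173.8, 96.3, 5.5]
black 6312.0 [[236, 206], [202, 288], [133, 262], [168, 182]] [[532.0, 204.0, 6.0], [337.0, 241.0, 6.0], [368.0, 405.0, 6.0], [562.0, 371.0, 6.0]] [449.8 305.1   6. ] [168.9, 198.4, 166.7, 196.6] [-100.0, 169.4, 79.4, -10.0]
red 304 291.8486842105263 181.3421052631579 282 302 164 198
yel 286 324.2412587412587 187.88111888111888 314 334 171 204
```

View pics/crop1.png

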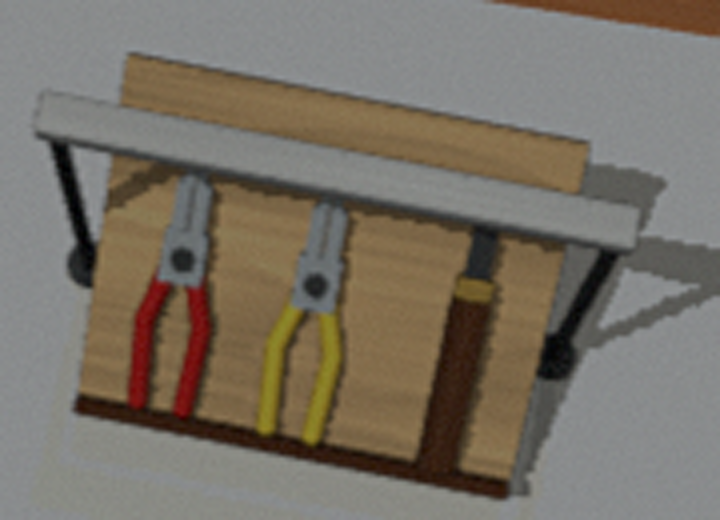

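The crop shows the board's top corners at crop (127,53) and (590,145). The joint pins are at (183,260) for red and (316,286) for yellow, and the file's collar is at about (475,290).

Run:
```python
from h import *
import pickle
from scipy.optimize import least_squares
a=pickle.load(open("ims.pkl","rb")); t=a["top"]
f=lambda u,v:np.array([250+(u+.5)/4-.5,95+(v+.5)/4-.5])
c,s=np.cos(np.radians(35)),np.sin(np.radians(35))
def tool(x,y,z): return [x*c-z*s,y,84+x*s+z*c]
obs=[(f(127,53),[79,125,140]),(f(590,145),[79,-125,140]),
 (f(40,92),[15,145,245]),(f(640,208),[15,-145,245]),(f(35,137),[-7,145,245]),(f(635,250),[-7,-145,245]),
 (f(183,260),tool(0,80,12)),(f(316,286),tool(0,0,12)),(f(475,290),tool(15,-80,14))]
U=np.array([o[0] for o in obs]); P=np.array([o[1] for o in obs])
W=lambda p:P@R.from_euler('z',p[2]).as_matrix().T+[p[0],p[1],0]
r=least_squares(lambda p:(proj(t,W(p))-U).ravel(),[600,0,0],loss='soft_l1',x_scale=[100,100,1])
print(r.x,np.degrees(r.x[2])); print((proj(t,W(r.x))-U).round(1).tolist())
p=r.x
M=R.from_euler('z',p[2]).as_matrix()
# direct tool pins on the slope plane
n=M@[-s,0,c]
for nm,uv,h in(("red",f(183,260),12),("yel",f(316,286),12),("collar",f(475,290),14)):
    q=onplane(t,[uv],n,np.array([p[0],p[1],84])+h*n)[0]; l=M.T@(q-[p[0],p[1],0]); print(nm,q.round(1),l.round(1))
print("rest x axis",M[:,0],"normal",n)
# scene cross-check: project origins
sc=a["scene"]; print(proj(sc,[np.array([p[0],p[1],0])+M@tool(0,y,12) for y in(80,0,-80)]).round(1).tolist(), proj(t,W(p)[:2]).round(1).tolist())
sp=sc["pixels"][170:270,210:370,::-1]; cv2.imwrite("pics/sc1.png",cv2.resize(sp,None,fx=4,fy=4,interpolation=cv2.INTER_CUBIC))
print(R.from_quat([0,0,0,1]).as_matrix()[0]); st=state(); print(np.round(quat(st["ee_rot"]).as_matrix(),3).tolist())
```

```text
[ 6.43848641e+02  4.60739668e+00 -2.90643296e-02] -1.6652634189885889
[[-0.7, 2.5], [-0.1, 1.5], [0.2, -0.1], [1.4, -0.3], [-1.1, -0.6], [0.8, 0.2], [-1.4, -0.6], [1.5, -0.2], [-0.5, -0.4]]
red [638.5  81.5  93.3] [-7.6 76.7 93.3]
yel [636.2   8.   93.3] [-7.7  3.2 93.3]
collar [645.3 -76.6 103.7] [  3.8 -81.1 103.7]
rest x axis [ 0.99957766 -0.02906024 -0.        ] normal [-0.57333419  0.01666827  0.81915204]
[[306.3, 242.6], [288.1, 219.7], [271.2, 198.3]] [[280.7, 110.3], [397.1, 132.4]]
[1. 0. 0.]
[[-0.897, -0.0, 0.441], [-0.441, 0.002, -0.897], [-0.0, -1.0, -0.002]]
```

View pics/sc1.png

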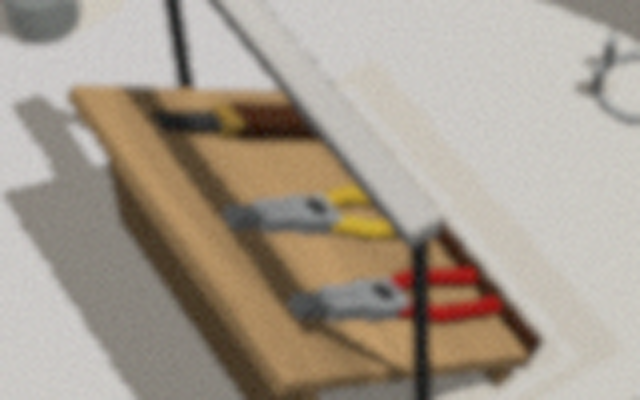

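The scene crop shows the red pin at crop (388,292) and the yellow pin at (318,207). That is within about 2 px of where the top-view fit predicts them. I'll triangulate the pins and set up the goal helper.

```bash
cat > g.py <<'E'
from h import *
import sys
yaw=-0.029; M=R.from_euler('z',yaw).as_matrix(); s,c=np.sin(np.radians(35)),np.cos(np.radians(35))
n=M@[-s,0,c]; up=M@[c,0,s]; RG=np.c_[up,-n,M[:,1]]
def RT(d): a=np.radians(d); return np.c_[[np.cos(a),np.sin(a),0],[0,0,-1.],[-np.sin(a),np.cos(a),0]]
def delta(p,Rt,msg=""):
    st=state(); r0=quat(st["ee_rot"]).as_matrix()
    d=r0.T@(np.array(p)-st["tcp_pos"]); rv=R.from_matrix(r0.T@Rt).as_rotvec()
    print(msg,"shift",d.round(1),"turn",rv.round(3),"deg",np.degrees(np.linalg.norm(rv)).round(1),"rows",max(np.linalg.norm(d)/50,np.degrees(np.linalg.norm(rv))/8.59).round(1))
    print(" at",np.round(st["tcp_pos"],1),"target",np.round(p,1),"q",np.round(st["q"],2),"F",np.round(st["ft_force"],1),"gap",round(st["finger_gap"],1),"t",round(st["time_s"],2))
E
python3 - <<'E'
from g import *
import pickle
a=pickle.load(open("ims.pkl","rb")); t,sc=a["top"],a["scene"]
f=lambda u,v:[250+(u+.5)/4-.5,95+(v+.5)/4-.5]
g=lambda u,v:[210+(u+.5)/4-.5,170+(v+.5)/4-.5]
for nm,x,y in(("red",f(183,260),g(388,292)),("yel",f(316,286),g(318,207)),("lampR",f(35,137),g(438,225))):
    o1,v1=ray(t,[x]);o2,v2=ray(sc,[y]);v1,v2=v1[0],v2[0]
    k=np.linalg.lstsq(np.c_[v1,-v2],o2-o1,rcond=None)[0]
    A,B=o1+k[0]*v1,o2+k[1]*v2; print(nm,((A+B)/2).round(1),"gap",np.linalg.norm(A-B).round(1))
print("bracelet,jar,box",onz(t,[[316,294],[470,177],[210,144]],20).round(0).tolist())
P0=np.array([643,7,84.]); delta(P0+150*n,RG,"standoff yel")
delta(P0+150*n+[-60,0,40],RT(-1.7),"vertical")
E
```

```text
red [638.3  82.6  91. ] gap 2.5
yel [636.8   8.2  90.7] gap 0.5
lampR [645.5 148.4 233.6] gap 3.2
bracelet,jar,box [[366.0, -11.0, 20.0], [687.0, -315.0, 20.0], [664.0, 291.0, 20.0]]
standoff yel shift [-503.9   41.5 -387.3] turn [ 0.804 -2.548 -0.201] deg 153.5 rows 17.9
 at [ 275.6 -560.4  247.5] target [557.    9.5 206.9] q [-1.29  0.53  1.43  0.    1.18 -0.18] F [-0.4 -0.   0.3] gap 85.6 t 0.15
vertical shift [-450.1    1.5 -413.8] turn [ 0.000e+00 -2.655e+00 -2.000e-03] deg 152.1 rows 17.7
 at [ 275.6 -560.4  247.5] target [497.    9.5 246.9] q [-1.29  0.53  1.43  0.    1.18 -0.18] F [-0.4 -0.   0.3] gap 85.6 t 0.15
```

```bash
python3 -m inch '-90 0 -80 0 -0.5 0 0.2; -180 0 -160 0 -1.0 0 0.2; -250 0 -230 0 -1.2 0 0.2; -250 0 -230 0 -1.2 0 0.2; -350 0 -330 0 -1.5 0 0.2; -450 0 -410 0 -1.5 0 0.2; -450 1 -414 0 -1.5 0 0.2; -450 1 -414 0 -1.5 0 0.2' 60
python3 - <<'E'
from g import *
P0=np.array([643,7,84.]); delta(P0+150*n,RG,"standoff yel")
E
```

```text
time_s: 0.95
tcp_pos: [420.6, -186.1, 247.9]
ee_rot: [0.523, -0.522, 0.477, -0.476]
ft_force: [0.6, 0.0, 0.9]
finger_gap: 51.4
standoff yel shift [-182.2   41.3  153.7] turn [ 0.441 -1.402 -0.5  ] deg 88.9 rows 10.4
 at [ 420.6 -186.1  247.9] target [557.    9.5 206.9] q [-0.66  0.31  1.83  0.    1.   -0.75] F [0.6 0.  0.9] gap 51.4 t 0.95
```

```bash
python3 -m inch '-40 0 40 0.07 -0.22 -0.08 0.2; -80 0 80 0.1 -0.35 -0.12 0.2; -120 0 100 0.15 -0.5 -0.18 0.2; -150 10 130 0.25 -0.8 -0.28 0.2; -170 20 140 0.35 -1.1 -0.4 0.2; -182 41 154 0.44 -1.4 -0.5 0.2; -182 41 154 0.44 -1.4 -0.5 0.2; -182 41 154 0.44 -1.4 -0.5 0.2'
python3 - <<'E'
from g import *
P0=np.array([643,7,84.]); delta(P0+150*n,RG,"standoff yel")
E
```

```text
time_s: 1.75
tcp_pos: [556.8, 10.8, 206.1]
ee_rot: [-0.672, 0.677, 0.041, 0.298]
ft_force: [0.4, -0.8, -0.3]
finger_gap: 51.1
standoff yel shift [ 0.9 -0.5 -1.1] turn [ 0.102 -0.322 -0.119] deg 20.5 rows 2.4
 at [556.8  10.8 206.1] target [557.    9.5 206.9] q [-0.17  0.4   1.98 -0.05  0.28 -1.32] F [ 0.4 -0.8 -0.3] gap 51.1 t 1.75
```

```bash
python3 -m inch '1 5 -1 0.04 -0.12 -0.05 0.2; 1 15 -1 0.08 -0.24 -0.09 0.2; 1 25 -1 0.1 -0.32 -0.12 0.2; 1 35 -1 0.1 -0.32 -0.12 0.2; 1 40 -1 0.1 -0.32 -0.12 0.2; 1 40 -1 0.1 -0.32 -0.12 0.2'
python3 - <<'E'
from g import *
P0=np.array([643,7,84.]); delta(P0+20*n,RG,"grasp yel")
im=get_image("wrist"); save(im,"w1.png"); import pickle; pickle.dump(im,open("w1.pkl","wb"))
print(proj(im,[P0+12*n,P0+12*n+M[:,1]*73,P0+12*n-M[:,1]*80]).round(1).tolist())
E
```

```text
time_s: 2.35
tcp_pos: [577.4, 12.5, 185.1]
ee_rot: [0.678, -0.675, -0.177, -0.229]
ft_force: [-0.8, -0.8, 0.2]
finger_gap: 51.3
grasp yel shift [ -1.2 100.6  -3.5] turn [ 0.002 -0.048 -0.028] deg 3.2 rows 2.0
 at [577.4  12.5 185.1] target [631.5   7.3 100.4] q [-0.22  0.46  2.03  0.96  0.13 -2.64] F [-0.8 -0.8  0.2] gap 51.3 t 2.35
[[319.3, 204.6], [425.4, 199.7], [204.4, 210.0]]
```

View pics/w1.png

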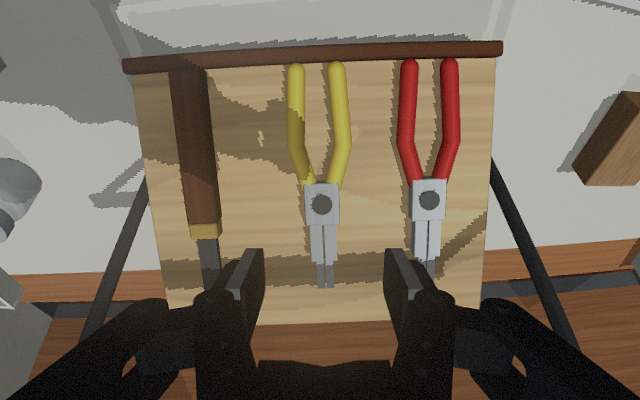

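The wrist view shows the yellow pin at (322,204), predicted (319,205), and the red pin at (429,200), predicted (425,200). The measurements agree to about 2 mm. The wrist joints are near a singularity, so I'll approach in small steps.

```bash
python3 -m inch '-1 10 -2 0 -0.02 -0.01 0.2; -1 20 -2 0 -0.05 -0.03 0.2; -1 30 -2 0 -0.05 -0.03 0.2; -1 40 -2 0 -0.05 -0.03 0.2; -1 40 -2 0 -0.05 -0.03 0.2'
python3 - <<'E'
from g import *
P0=np.array([643,8.5,84.]); delta(P0+20*n,RG,"grasp yel")
E
```

```text
time_s: 2.9
tcp_pos: [607.7, 12.5, 161.7]
ee_rot: [-0.67, 0.683, 0.196, 0.214]
ft_force: [-0.6, -0.3, 0.1]
finger_gap: 51.4
grasp yel shift [-14.2  64.3  -2.3] turn [ 0.009  0.006 -0.021] deg 1.4 rows 1.3
 at [607.7  12.5 161.7] target [631.5   8.8 100.4] q [-0.2   0.54  1.98  1.13  0.1  -2.85] F [-0.6 -0.3  0.1] gap 51.4 t 2.9
```

The 35° lean needs q6 beyond its limit: q6 is at −2.85 with q5 near 0. I'll lean 27° instead. The pads stay parallel to the joint's sides and the lamp still clears by about 18 mm. I'll correct for the tilt when setting the tools down.

```bash
cat >> g.py <<'E'
def lean(d): a=np.radians(d); return np.c_[M@[np.cos(a),0,np.sin(a)],M@[np.sin(a),0,-np.cos(a)],M[:,1]]
RL=lean(27); REL=RG.T@RL   # tool tilt relative to held object
Y0=np.array([643,8.5,84.]);
E
python3 - <<'E'
from g import *
delta(Y0+75*n,RL,"pre yel"); delta(Y0+21*n,RL,"grasp yel")
E
```

```text
pre yel shift [-15.4   9.3  -2.8] turn [0.009 0.005 0.118] deg 6.8 rows 0.8
 at [607.7  12.5 161.7] target [600.    9.7 145.4] q [-0.2   0.54  1.98  1.13  0.1  -2.85] F [-0.6 -0.3  0.1] gap 51.4 t 2.9
grasp yel shift [-14.3  63.3  -2.3] turn [0.009 0.005 0.118] deg 6.8 rows 1.3
 at [607.7  12.5 161.7] target [631.    8.8 101.2] q [-0.2   0.54  1.98  1.13  0.1  -2.85] F [-0.6 -0.3  0.1] gap 51.4 t 2.9
```

```bash
python3 -m inch '-5 0 -1 0 0 0.06 0.2; -10 4 -2 0 0 0.12 0.2; -15 9 -3 0.01 0 0.12 0.2; -15 9 -3 0.01 0 0.12 0.2'
python3 - <<'E'
from g import *
delta(Y0+21*n,RL,"grasp yel")
E
```

```text
time_s: 3.3
tcp_pos: [600.2, 9.2, 145.8]
ee_rot: [-0.685, 0.691, 0.156, 0.171]
ft_force: [-0.9, 0.2, 0.8]
finger_gap: 51.3
grasp yel shift [ 7.4 53.7  0.5] turn [ 0.     0.007 -0.003] deg 0.4 rows 1.1
 at [600.2   9.2 145.8] target [631.    8.8 101.2] q [-0.21  0.55  1.92  0.38  0.22 -2.11] F [-0.9  0.2  0.8] gap 51.3 t 3.3
```

```bash
python3 -m inch '2 15 0 0 0 0 0.2; 4 30 0 0 0 0 0.2; 6 40 0 0 0 0 0.2; 7 46 0 0 0 0 0.2; 7 50 0 0 0 0 0.2; 7 53 0 0 0 0 0.2; 7 54 0 0 0 0 0.2; 7 54 0 0 0 0 0.2'
python3 - <<'E'
from g import *
delta(Y0+21*n,RL,"grasp yel")
im=get_image("wrist"); save(im,"w2.png")
E
```

```text
time_s: 4.1
tcp_pos: [630.7, 8.4, 100.9]
ee_rot: [-0.685, 0.691, 0.156, 0.171]
ft_force: [-0.4, 0.1, -1.0]
finger_gap: 51.3
grasp yel shift [ 0.4 -0.2  0.4] turn [ 0.     0.007 -0.003] deg 0.4 rows 0.1
 at [630.7   8.4 100.9] target [631.    8.8 101.2] q [-0.2   0.66  1.87  0.48  0.16 -2.2 ] F [-0.4  0.1 -1. ] gap 51.3 t 4.1
```

View pics/w2.png

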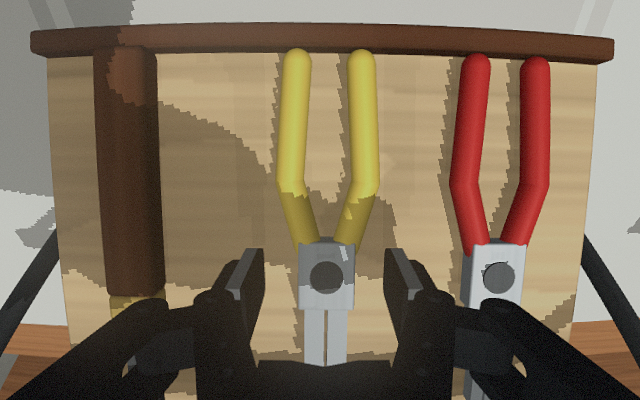

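The joint is centred between the pads: the pin is at (327,275) and the pads at 245 and 402. Nothing is touching, so I close.

```bash
python3 -m inch '0 0 0 0 0 0 -0.2; 0 0 0 0 0 0 -0.6; 0 0 0 0 0 0 -1; 0 0 0 0 0 0 -1; 0 0 0 0 0 0 -1' 60; python3 -m inch '0 0 0 0 0 0 -1; -1 -5 0 0 0 0 -1; -1 -10 0 0 0 0 -1; -2 -20 0 0 0 0 -1;-3 -25 0 0 0 0 -1;-3 -25 0 0 0 0 -1' 60;  python3 - <<'E'
from g import *
im=get_image("wrist"); save(im,"w3.png"); delta(Y0+75*n,RL)
E
```

```text
time_s: 4.65
tcp_pos: [630.4, 8.5, 101.6]
ee_rot: [-0.685, 0.691, 0.157, 0.172]
ft_force: [-2.7, -0.1, 6.1]
finger_gap: 22.0
time_s: 5.25
tcp_pos: [615.9, 9.0, 123.3]
ee_rot: [-0.685, 0.691, 0.157, 0.172]
ft_force: [0.5, -0.2, -1.6]
finger_gap: 21.7
 shift [ -4.3 -27.3   0.4] turn [ 0.     0.007 -0.002] deg 0.4 rows 0.6
 at [616.2   8.9 123. ] target [600.    9.7 145.4] q [-0.2   0.61  1.9   0.43  0.19 -2.16] F [-0.7  0.6 -1.7] gap 22.0 t 5.3
```

View pics/w3.png

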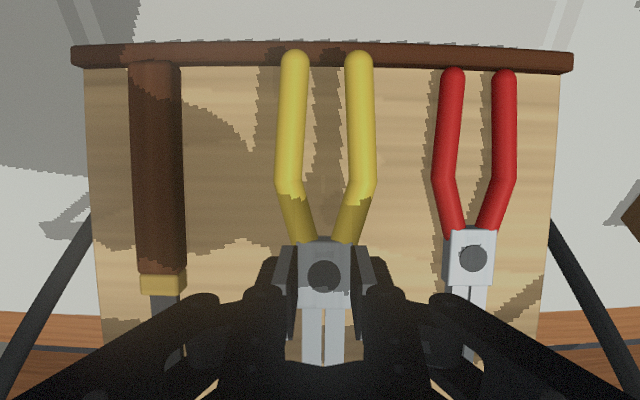

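The yellow pliers are held (gap 22) and rise with the gripper. Next I finish the lift and draw back.

```bash
cat >> g.py <<'E'
PK=np.array([463,-336,0.]);BK=np.array([450,305,0.]); PYAW,BYAW=6.,-10.3
def slot(c0,yw,x,y): return c0+R.from_euler('z',yw,degrees=True).as_matrix()@[x,y,6.]
PS1=slot(PK,PYAW,15,-40); PS2=slot(PK,PYAW,15,40); BS=slot(BK,BYAW,15,0)
E
python3 -m inch '-1 -10 0 0 0 0 -1; -3 -20 0 0 0 0 -1; -4 -30 0 0 0 0 -1; -15 -35 0 0 0 0 -1; -35 -45 0 0 0 0 -1; -55 -55 0 0 0 0 -1; -60 -60 0 0 0 0 -1; -60 -60 0 0 0 0 -1'
python3 - <<'E'
from g import *
delta([510,0,190],RT(0)@REL,"A");delta(PS1+[0,0,150],RT(PYAW)@REL,"B")
E
```

```text
time_s: 6.1
tcp_pos: [534.0, 11.2, 150.1]
ee_rot: [-0.685, 0.691, 0.156, 0.172]
ft_force: [0.2, -0.0, -1.2]
finger_gap: 22.2
A shift [ -3.2 -46.3 -11.9] turn [ 0.007 -0.023  0.608] deg 34.9 rows 4.1
 at [534.   11.2 150.1] target [510   0 190] q [-0.24  0.5   2.08  0.73  0.14 -2.49] F [ 0.2 -0.  -1.2] gap 22.2 t 6.1
B shift [ -36.3  -23.6 -386.5] turn [ 0.024 -0.127  0.607] deg 35.6 rows 7.8
 at [534.   11.2 150.1] target [ 482.1 -374.2  156. ] q [-0.24  0.5   2.08  0.73  0.14 -2.49] F [ 0.2 -0.  -1.2] gap 22.2 t 6.1
```

```bash
python3 -m inch '-1 -12 -3 0 0 0.13 -1; -2 -25 -6 0 0 0.26 -1; -3 -40 -10 0 0 0.39 -1; -3 -46 -25 0 -0.02 0.5 -1; -5 -46 -55 0.01 -0.04 0.6 -1; -10 -46 -90 0.01 -0.05 0.6 -1; -15 -46 -130 0.01 -0.06 0.6 -1; -15 -46 -150 0.01 -0.06 0.6 -1'
python3 - <<'E'
from g import *
delta(PS1+[0,0,120],RT(PYAW)@REL,"B")
E
```

```text
time_s: 6.9
tcp_pos: [497.4, -141.4, 185.0]
ee_rot: [-0.702, 0.709, -0.034, -0.058]
ft_force: [0.4, 0.6, -1.3]
finger_gap: 22.3
B shift [ -15.4   63.1 -231.7] turn [-0.003 -0.07   0.009] deg 4.0 rows 4.8
 at [ 497.4 -141.4  185. ] target [ 482.1 -374.2  126. ] q [-0.46  0.52  1.68 -0.08  1.05 -2.02] F [ 0.4  0.6 -1.3] gap 22.3 t 6.9
```

```bash
python3 -m inch '-2 2 -30 0 -0.01 0 -1; -4 5 -70 0 -0.02 0 -1; -7 10 -115 0 -0.035 0 -1; -10 20 -160 0 -0.05 0.01 -1; -13 35 -200 0 -0.06 0.01 -1; -15 50 -225 0 -0.07 0.01 -1; -15 60 -232 0 -0.07 0.01 -1; -15 63 -232 0 -0.07 0.01 -1'
python3 - <<'E'
from g import *
delta(PS1+[0,0,21],RT(PYAW)@REL,"place")
import pickle
a={n:get_image(n) for n in("scene","top","wrist")}; pickle.dump(a,open("ims2.pkl","wb"))
w=a["wrist"]["pixels"]; save(a["wrist"],"w4.png")
E
```

```text
time_s: 7.7
tcp_pos: [482.0, -375.2, 124.9]
ee_rot: [-0.703, 0.706, -0.014, -0.086]
ft_force: [0.2, 0.6, -2.0]
finger_gap: 22.5
place shift [14.  96.9  0.7] turn [-0.004 -0.002 -0.002] deg 0.3 rows 2.0
 at [ 482.  -375.2  124.9] target [ 482.1 -374.2   27. ] q [-0.79  0.7   1.49 -0.13  1.04 -2.4 ] F [ 0.2  0.6 -2. ] gap 22.5 t 7.7
```

View pics/w4.png

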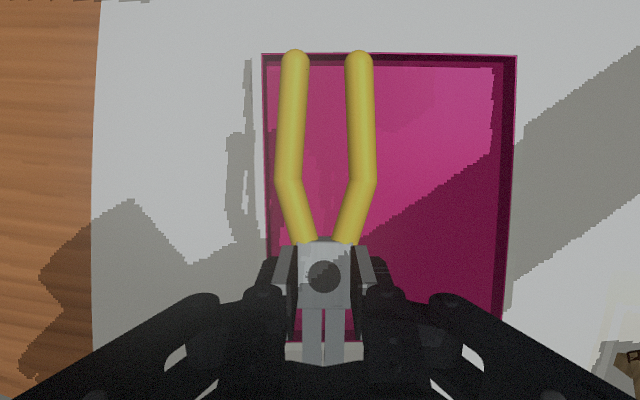

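The wrist view shows the pliers over the tray's right-hand (−y) half, with the rim corners at about (263,55) and (517,56). I'll check these against the predicted tray.

Run:
```python
from g import *
import pickle
a=pickle.load(open("ims2.pkl","rb")); w=a["wrist"]
Rz=R.from_euler('z',PYAW,degrees=True).as_matrix()
print(proj(w,[PK+Rz@[-99,-84,24],PK+Rz@[-99,84,24],PK+Rz@[-105,-90,24]]).round(0).tolist())
P=onz(w,[[263,55],[517,56]],24); print(P.round(1).tolist(), [(Rz.T@(p-PK)).round(1).tolist() for p in P])
```

```text
[[253.0, 56.0], [510.0, 59.0], [244.0, 46.0]]
[[372.3, -423.8, 24.0], [352.9, -258.1, 24.0]] [[-99.4, -77.8, 24.0], [-101.4, 89.0, 24.0]]
```

The lining's outline lies at rim height (z = 24), not at the floor, so both tray centres shift about 5 mm. The wrist view confirms this, so I'll correct and place.

```bash
sed -i 's/PK=np.array(\[463,-336,0.\]);BK=np.array(\[450,305,0.\])/PK=np.array([461,-330.7,0.]);BK=np.array([448,300.3,0.])/' g.py
python3 - <<'E'
from g import *
delta(PS1+[0,0,23],RT(PYAW)@REL,"place")
E
```

```text
place shift [11.5 96.6  3.9] turn [-0.003  0.001 -0.001] deg 0.2 rows 1.9
 at [ 482.7 -372.9  126.2] target [ 480.1 -368.9   29. ] q [-0.79  0.7   1.49 -0.12  1.04 -2.4 ] F [ 0.1 -0.7 -1.9] gap 21.8 t 7.85
```

```bash
python3 -m inch '1 10 1 0 0 0 -1; 3 35 2 0 0 0 -1; 7 60 4 0 0 0 -1; 9 80 4 0 0 0 -1; 11 90 4 0 0 0 -1; 11 95 4 0 0 0 -1; 11 97 4 0 0 0 -1; 11 97 4 0 0 0 -1'
python3 - <<'E'
from g import *
delta(PS1+[0,0,21],RT(PYAW)@REL,"place"); print(state()["wrist_torque"])
E
```

```text
time_s: 8.65
tcp_pos: [479.9, -369.0, 29.3]
ee_rot: [-0.703, 0.706, -0.012, -0.087]
ft_force: [-0.3, -0.8, -1.3]
finger_gap: 22.2
place shift [0.5 2.3 0.1] turn [-0.003  0.001 -0.001] deg 0.2 rows 0.0
 at [ 479.9 -369.    29.3] target [ 480.1 -368.9   27. ] q [-0.79  0.84  1.54 -0.14  0.86 -2.37] F [-0.3 -0.8 -1.3] gap 22.2 t 8.65
[-0.02365624 -0.09743798 -0.02772833]
```

Lower in 1 mm rows until it touches.

```bash
python3 -m inch '0 1 0 0 0 0 -1; 0 2 0 0 0 0 -1; 0 2 0 0 0 0 -1; 0 2 0 0 0 0 -1'; python3 -m inch '0 1 0 0 0 0 -1; 0 1 0 0 0 0 -1; 0 1 0 0 0 0 -1'
```

```text
time_s: 9.05
tcp_pos: [480.4, -369.6, 28.5]
ee_rot: [-0.702, 0.707, -0.012, -0.086]
ft_force: [0.8, 0.9, 5.7]
finger_gap: 22.3
time_s: 9.35
tcp_pos: [480.4, -369.6, 28.5]
ee_rot: [-0.702, 0.707, -0.012, -0.086]
ft_force: [0.3, 1.7, 4.4]
finger_gap: 22.1
```

```bash
python3 -m inch '0 0 0 0 0 0 -0.4; 0 0 0 0 0 0 -0.3; 0 0 0 0 0 0 -0.15; 0 0 0 0 0 0 -0.1; 0 -5 0 0 0 0 -0.1; -2 -15 0 0 0 0 -0.1; -4 -30 0 0 0 0 -0.1; -7 -50 0 0 0 0 -0.1'
python3 - <<'E'
from g import *
delta([500,-100,220],RL,"back"); delta(Y0+M@[0,74.5,0]+90*n,RL,"pre red")
E
```

```text
time_s: 10.15
tcp_pos: [480.1, -369.5, 80.0]
ee_rot: [-0.702, 0.707, -0.012, -0.086]
ft_force: [0.1, -1.0, 0.6]
finger_gap: 38.6
back shift [  28.3 -145.   266.1] turn [-0.024  0.135 -0.61 ] deg 35.8 rows 6.1
 at [ 480.1 -369.5   80. ] target [ 500 -100  220] q [-0.79  0.76  1.53 -0.13  0.95 -2.38] F [ 0.1 -1.   0.6] gap 38.6 t 10.15
pre red shift [148.3 -98.7 439.6] turn [-0.024  0.135 -0.61 ] deg 35.8 rows 9.5
 at [ 480.1 -369.5   80. ] target [593.6  84.5 157.7] q [-0.79  0.76  1.53 -0.13  0.95 -2.38] F [ 0.1 -1.   0.6] gap 38.6 t 10.15
```

```bash
python3 -m inch '0 -45 5 0 0 0 -0.1; 0 -90 25 0 0 0 0; 0 -120 60 0 0 -0.05 0.1; 5 -140 105 0 0.05 -0.15 0.1; 10 -140 155 0 0.08 -0.25 0.1; 15 -140 205 -0.01 0.1 -0.3 0.1; 20 -140 255 -0.02 0.13 -0.3 0.1; 25 -140 305 -0.02 0.13 -0.3 0.1'
python3 - <<'E'
from g import *
delta(Y0+M@[0,74.5,0]+90*n,RL,"pre red")
E
```

```text
time_s: 10.95
tcp_pos: [491.2, -61.0, 217.3]
ee_rot: [-0.698, 0.712, 0.049, 0.067]
ft_force: [1.1, 0.9, 0.4]
finger_gap: 46.7
pre red shift [ 87.9  72.3 149.1] turn [ 0.016  0.009 -0.307] deg 17.6 rows 3.8
 at [491.2 -61.  217.3] target [593.6  84.5 157.7] q [-0.37  0.35  1.9   0.06  0.74 -1.96] F [1.1 0.9 0.4] gap 46.7 t 10.95
```

```bash
python3 -m inch '5 0 40 0 0 0 0.2; 10 0 85 0 0 -0.05 0.2; 15 5 130 0 0 -0.15 0.2; 30 20 149 0.01 0 -0.22 0.2; 55 40 149 0.01 0.01 -0.3 0.2; 80 60 149 0.02 0.01 -0.31 0.2; 88 72 149 0.02 0.01 -0.31 0.2; 88 72 149 0.02 0.01 -0.31 0.2'
python3 - <<'E'
from g import *
im=get_image("wrist"); save(im,"w5.png")
px=im["pixels"]; hsv=cv2.cvtColor(px,cv2.COLOR_RGB2HSV); 
P=Y0+M@[0,74.5,0]; print(proj(im,[P+12*n,P+12*n-94*up]).round(1).tolist())
H,S,V=[hsv[...,i].astype(int) for i in range(3)]; m=((H<8)|(H>172))&(S>150)&(V>60)
m[:, :200]=0; m[:,450:]=0; ys,xs=np.nonzero(m); print(len(xs),xs.mean(),ys.mean(),xs.min(),xs.max(),ys.min(),ys.max())
Q=onplane(im,[[xs[ys<ys.min()+60].mean(),ys.min()+30]],n,P+8*n)[0]; print("handle mid",(M.T@(Q-Y0)).round(1))
# dark pin within the joint
g=cv2.cvtColor(px,cv2.COLOR_RGB2GRAY); u,v=proj(im,[P+12*n])[0].astype(int); c=g[v-35:v+35,u-30:u+30]; cv2.imwrite("pics/c5.png",c)
yy,xx=np.nonzero(c<70); print("dark",len(xx),np.median(xx)+u-30,np.median(yy)+v-35)
delta(P+21*n,RL,"grasp red")
E
```

```text
time_s: 11.75
tcp_pos: [594.5, 84.1, 157.7]
ee_rot: [-0.686, 0.688, 0.156, 0.177]
ft_force: [-0.1, 0.6, -0.4]
finger_gap: 51.2
[[324.7, 236.3], [324.2, 77.0]]
4920 324.46565040650404 146.605081300813 289 359 80 220
handle mid [-66.5  74.6 -36.8]
dark 331 312.0 207.0
grasp red shift [ 9.4 68.7  0.1] turn [-0.003 -0.002  0.002] deg 0.3 rows 1.4
 at [593.4  84.2 158.1] target [633.1  83.3 101.2] q [-0.05  0.53  1.92  0.06  0.22 -1.65] F [-0.1 -0.1  0.4] gap 51.1 t 11.8
```

View pics/w5.png

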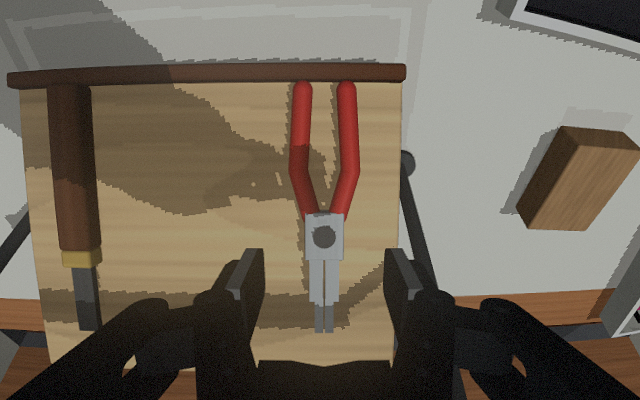

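The red pin is at (325,237), predicted (325,236), so I descend and grip.

```bash
python3 -m inch '2 15 0 0 0 0 0.2; 4 35 0 0 0 0 0.2; 7 50 0 0 0 0 0.2; 9 60 0 0 0 0 0.2; 9 65 0 0 0 0 0.2; 9 68 0 0 0 0 0.2; 9 68 0 0 0 0 0.2'; python3 -m inch '0 0 0 0 0 0 -0.2; 0 0 0 0 0 0 -0.6; 0 0 0 0 0 0 -1; 0 0 0 0 0 0 -1; 0 0 0 0 0 0 -1' 60
python3 - <<'E'
from g import *
delta(Y0+M@[0,74.5,0]+21*n,RL,"grasp red")
E
```

```text
time_s: 12.5
tcp_pos: [632.1, 83.3, 101.5]
ee_rot: [-0.686, 0.688, 0.155, 0.176]
ft_force: [-1.0, -1.2, -1.3]
finger_gap: 51.3
time_s: 13.0
tcp_pos: [631.7, 83.4, 102.1]
ee_rot: [-0.686, 0.688, 0.155, 0.176]
ft_force: [-4.6, -0.8, 6.2]
finger_gap: 22.2
grasp red shift [ 0.8  1.4 -0. ] turn [-0.004 -0.002  0.002] deg 0.3 rows 0.0
 at [631.7  83.4 102.1] target [633.1  83.3 101.2] q [-0.05  0.67  1.85  0.09  0.15 -1.67] F [-4.6 -0.8  6.2] gap 22.2 t 13.0
```

```bash
python3 -m inch '-1 -8 0 0 0 0 -1; -2 -20 0 0 0 0 -1; -5 -35 0 0 0 0 -1; -8 -53 0 0 0 0 -1; -20 -62 0 0 0 0 -1; -40 -72 0 0 0 0 -1; -60 -82 0 0 0 0 -1; -65 -85 0 0 0 0 -1'
python3 - <<'E'
from g import *
delta([510,0,190],RT(0)@REL,"A");delta(PS2+[0,0,120],RT(PYAW)@REL,"B")
E
```

```text
time_s: 13.8
tcp_pos: [531.1, 86.5, 148.1]
ee_rot: [-0.687, 0.689, 0.154, 0.174]
ft_force: [0.3, 0.8, -1.8]
finger_gap: 22.5
A shift [  2.5 -46.1 -86.9] turn [ 0.    -0.03   0.608] deg 34.9 rows 4.1
 at [531.1  86.5 148.1] target [510   0 190] q [-0.05  0.5   2.07  0.15  0.1  -1.74] F [ 0.3  0.8 -1.8] gap 22.5 t 13.8
B shift [ -52.5   -3.7 -377.5] turn [ 0.018 -0.134  0.607] deg 35.7 rows 7.6
 at [531.1  86.5 148.1] target [ 471.7 -289.4  126. ] q [-0.05  0.5   2.07  0.15  0.1  -1.74] F [ 0.3  0.8 -1.8] gap 22.5 t 13.8
```

```bash
python3 -m inch '0 -12 -5 0 0 0.13 -1; 0 -25 -15 0 -0.01 0.26 -1; 1 -40 -35 0 -0.02 0.39 -1; 2 -46 -65 0 -0.03 0.52 -1; 2 -46 -100 0 -0.04 0.6 -1; 0 -46 -145 0.01 -0.06 0.6 -1; -10 -46 -190 0.01 -0.08 0.6 -1; -20 -46 -215 0.01 -0.1 0.6 -1'
python3 - <<'E'
from g import *
delta(PS2+[0,0,100],RT(PYAW)@REL,"B")
E
```

```text
time_s: 14.6
tcp_pos: [487.6, -131.4, 179.8]
ee_rot: [-0.702, 0.709, -0.021, -0.069]
ft_force: [0.1, 0.7, -2.2]
finger_gap: 21.9
B shift [ -16.9   77.5 -156. ] turn [ 0.001 -0.036  0.011] deg 2.2 rows 3.5
 at [ 487.6 -131.4  179.8] target [ 471.7 -289.4  106. ] q [-0.45  0.51  1.72 -0.08  1.02 -2.04] F [ 0.1  0.7 -2.2] gap 21.9 t 14.6
```

```bash
python3 -m inch '-2 2 -30 0 -0.01 0 -1; -5 5 -70 0 -0.02 0 -1; -8 15 -110 0 -0.03 0.01 -1; -12 35 -140 0 -0.03 0.01 -1; -15 55 -154 0 -0.036 0.01 -1; -17 70 -156 0 -0.036 0.01 -1; -17 77 -156 0 -0.036 0.01 -1; -17 77 -156 0 -0.036 0.01 -1'
python3 - <<'E'
from g import *
im=get_image("wrist"); save(im,"w6.png")
delta(PS2+[0,0,24],RT(PYAW)@REL,"place")
E
```

```text
time_s: 15.4
tcp_pos: [471.5, -289.1, 105.9]
ee_rot: [-0.702, 0.707, -0.012, -0.086]
ft_force: [0.5, 0.1, -2.4]
finger_gap: 21.9
place shift [10.2 76.  -0. ] turn [ 0.001 -0.     0.002] deg 0.1 rows 1.5
 at [ 472.1 -289.2  106.7] target [ 471.7 -289.4   30. ] q [-0.7   0.67  1.65 -0.13  0.92 -2.29] F [-0.8  0.8 -1. ] gap 21.6 t 15.45
```

View pics/w6.png

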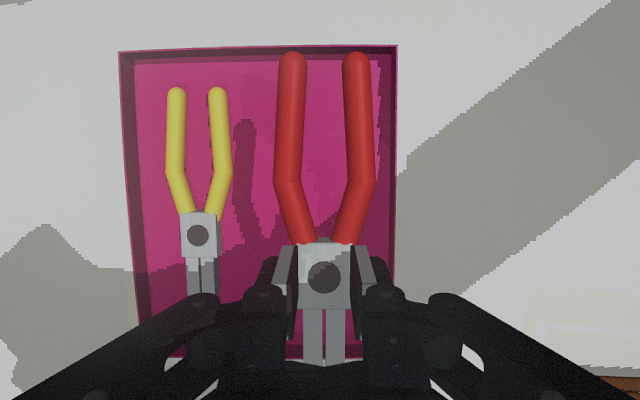

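The yellow pliers lie inside the tray at (198,200), clear of the walls, and there is room for the red pair. I lower to z≈30, then down to contact.

```bash
python3 -m inch '2 15 0 0 0 0 -1; 5 35 0 0 0 0 -1; 8 55 0 0 0 0 -1; 10 67 0 0 0 0 -1; 10 73 0 0 0 0 -1; 10 76 0 0 0 0 -1; 10 76 0 0 0 0 -1'; python3 -m inch '0 1 0 0 0 0 -1; 0 1 0 0 0 0 -1; 0 2 0 0 0 0 -1; 0 2 0 0 0 0 -1'
```

```text
time_s: 16.15
tcp_pos: [471.9, -289.5, 30.4]
ee_rot: [-0.701, 0.708, -0.012, -0.085]
ft_force: [-0.6, -0.5, -1.6]
finger_gap: 22.4
time_s: 16.55
tcp_pos: [472.2, -290.0, 29.7]
ee_rot: [-0.701, 0.708, -0.011, -0.085]
ft_force: [0.4, 1.1, 5.5]
finger_gap: 22.4
```

```bash
python3 -m inch '0 0 0 0 0 0 -0.4; 0 0 0 0 0 0 -0.3; 0 0 0 0 0 0 -0.15; 0 0 0 0 0 0 -0.1; 0 -5 0 0 0 0 -0.1; -2 -15 0 0 0 0 -0.1; -5 -35 0 0 0 0 -0.1; -10 -70 0 0 0 0 -0.1'
python3 - <<'E'
from g import *
import pickle
w=pickle.load(open("w1.pkl","rb"))
# collar/handle border approx (203,225), handle tail (188,68) in w1.png
for uv in ([205,231],[188,70]): 
    Q=onplane(w,[uv],n,Y0+14*n)[0]; print((M.T@(Q-Y0)).round(1), "u",round(float((Q-Y0)@up),1))
delta(Y0+M@[0,-80,0]+90*n,RL,"pre file")
E
```

```text
time_s: 17.35
tcp_pos: [470.5, -288.8, 100.0]
ee_rot: [-0.702, 0.707, -0.012, -0.086]
ft_force: [0.1, 0.5, -0.2]
finger_gap: 38.6
[  4.  -82.4  19.9] u 14.7
[-83.9 -80.3 -41.7] u -92.7
pre file shift [131.4 -76.7 205.3] turn [-0.022  0.134 -0.61 ] deg 35.8 rows 5.1
 at [ 470.5 -288.8  100. ] target [589.1 -70.  157.7] q [-0.7   0.68  1.66 -0.13  0.9  -2.29] F [ 0.1  0.5 -0.2] gap 38.6 t 17.35
```

```bash
cat >> g.py <<'E'
F0=Y0+M@[0,-81.5,0]; RF=lean(25); RELF=RG.T@RF
E
python3 -m inch '0 -40 5 0 0 0 0; 5 -80 20 0 0.02 -0.05 0.1; 10 -100 55 0 0.05 -0.12 0.2; 20 -105 95 0 0.08 -0.25 0.2; 30 -105 140 -0.01 0.1 -0.38 0.2; 40 -105 180 -0.02 0.12 -0.4 0.2; 40 -105 205 -0.02 0.13 -0.4 0.2; 40 -105 205 -0.02 0.13 -0.4 0.2'
python3 - <<'E'
from g import *
delta(F0+80*n,RF,"pre file")
E
```

```text
time_s: 18.15
tcp_pos: [501.1, -75.8, 198.9]
ee_rot: [-0.696, 0.706, 0.085, 0.098]
ft_force: [0.3, -0.6, 0.0]
finger_gap: 51.4
pre file shift [77.7 71.7  6.6] turn [ 0.007  0.011 -0.176] deg 10.1 rows 2.1
 at [501.1 -75.8 198.9] target [594.8 -71.6 149.5] q [-0.42  0.37  1.96  0.17  0.57 -2.1 ] F [ 0.3 -0.6  0. ] gap 51.4 t 18.15
```

```bash
python3 -m inch '20 10 2 0 0 -0.05 0.2; 40 30 4 0 0 -0.1 0.2; 60 50 6 0 0.01 -0.15 0.2; 78 65 7 0 0.01 -0.176 0.2; 78 72 7 0.01 0.01 -0.176 0.2; 78 72 7 0.01 0.01 -0.176 0.2'
python3 - <<'E'
from g import *
im=get_image("wrist"); save(im,"w7.png")
print(proj(im,[F0+14*n+10*up,F0+14*n-90*up]).round(1).tolist())
delta(F0+22*n,RF,"grasp file")
E
```

```text
time_s: 18.75
tcp_pos: [595.8, -72.5, 148.7]
ee_rot: [-0.689, 0.692, 0.143, 0.163]
ft_force: [0.9, 0.1, -0.3]
finger_gap: 51.6
[[325.7, 263.3], [325.7, 86.1]]
grasp file shift [ 9.6 56.5  0.5] turn [-0.002  0.    -0.   ] deg 0.1 rows 1.1
 at [595.5 -72.3 149.2] target [628.  -72.6 102. ] q [-0.38  0.55  1.9   0.48  0.32 -2.35] F [-0.2  0.7 -0.4] gap 51.0 t 18.8
```

View pics/w7.png

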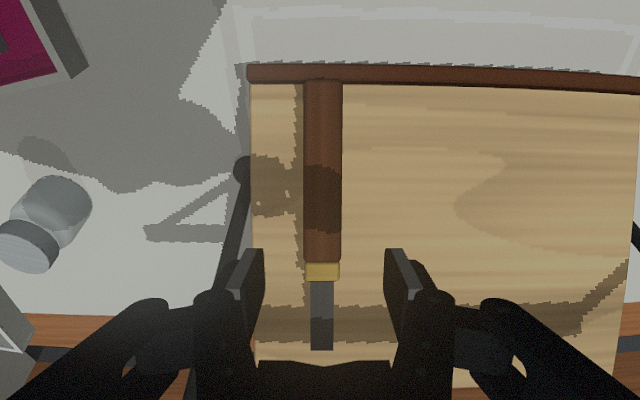

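The collar's start is at (322,261), predicted (326,263), so I shift 2 mm towards −y, descend and grip. 11 pictures viewed so far, so I'm keeping the last one for the final check.

```bash
python3 -m inch '2 15 -1 0 0 0 0.2; 5 30 -2 0 0 0 0.2; 7 42 -2 0 0 0 0.2; 8 50 -2 0 0 0 0.2; 8 54 -2 0 0 0 0.2; 8 56 -2 0 0 0 0.2; 8 56 -2 0 0 0 0.2'; python3 -m inch '0 0 0 0 0 0 -0.2; 0 0 0 0 0 0 -0.6; 0 0 0 0 0 0 -1; 0 0 0 0 0 0 -1; 0 0 0 0 0 0 -1' 50
python3 - <<'E'
from g import *
delta(F0+22*n,RF,"grasp file")
E
```

```text
time_s: 19.5
tcp_pos: [626.1, -74.9, 101.8]
ee_rot: [-0.689, 0.692, 0.143, 0.162]
ft_force: [-0.5, 0.6, -0.2]
finger_gap: 51.1
time_s: 20.0
tcp_pos: [626.0, -74.9, 102.4]
ee_rot: [-0.689, 0.692, 0.143, 0.163]
ft_force: [-3.8, -0.2, 6.5]
finger_gap: 20.5
grasp file shift [1.6 1.2 2.3] turn [-0.002  0.001 -0.   ] deg 0.1 rows 0.1
 at [626.  -74.9 102.4] target [628.  -72.6 102. ] q [-0.36  0.66  1.85  0.57  0.26 -2.43] F [-3.8 -0.2  6.5] gap 20.5 t 20.0
```

```bash
python3 -m inch '-1 -8 0 0 0 0 -1; -2 -20 0 0 0 0 -1; -5 -35 0 0 0 0 -1; -10 -53 0 0 0 0 -1; -25 -60 0 0 0 0.03 -1; -45 -70 0 0 0 0.08 -1; -65 -80 0 0 0 0.12 -1; -75 -85 0 0 0 0.15 -1'
python3 - <<'E'
from g import *
delta([500,-40,195],RT(0)@RELF,"A");delta(BS+[0,0,150],RT(BYAW)@RELF,"B")
E
```

```text
time_s: 20.8
tcp_pos: [519.7, -71.6, 148.2]
ee_rot: [-0.699, 0.701, 0.09, 0.109]
ft_force: [-0.9, 1.0, -0.8]
finger_gap: 20.4
A shift [ -6.7 -50.6  31.2] turn [-0.001 -0.028  0.458] deg 26.3 rows 3.1
 at [519.7 -71.6 148.2] target [500 -40 195] q [-0.41  0.49  1.97  0.26  0.43 -2.17] F [-0.9  1.  -0.8] gap 20.4 t 20.8
B shift [-62.5 -25.4 367.6] turn [-0.011  0.153  0.457] deg 27.6 rows 7.5
 at [519.7 -71.6 148.2] target [462.8 297.6 156. ] q [-0.41  0.49  1.97  0.26  0.43 -2.17] F [-0.9  1.  -0.8] gap 20.4 t 20.8
```

```bash
python3 -m inch '-2 -15 5 0 0 0.12 -1; -5 -30 20 0 0 0.24 -1; -7 -45 50 0 0.02 0.36 -1; -10 -50 90 0 0.04 0.45 -1; -20 -50 135 0 0.06 0.46 -1; -30 -50 180 0 0.08 0.46 -1; -40 -45 225 -0.01 0.1 0.46 -1; -45 -40 260 -0.01 0.12 0.46 -1'
python3 - <<'E'
from g import *
delta(BS+[0,0,100],RT(BYAW)@RELF,"B")
E
```

```text
time_s: 21.6
tcp_pos: [471.0, 191.8, 175.0]
ee_rot: [0.706, -0.699, 0.114, 0.011]
ft_force: [1.4, -0.6, -0.9]
finger_gap: 20.4
B shift [-11.1  71.9 103.6] turn [ 0.008  0.032 -0.003] deg 1.9 rows 2.5
 at [471.  191.8 175. ] target [462.8 297.6 106. ] q [ 0.14  0.54  1.69  0.05  1.09 -1.31] F [ 1.4 -0.6 -0.9] gap 20.4 t 21.6
```

```bash
python3 -m inch '-2 5 20 0 0.01 0 -1; -5 15 50 0 0.02 0 -1; -8 30 80 0.01 0.03 0 -1; -10 45 98 0.01 0.03 0 -1; -11 60 104 0.01 0.03 0 -1; -11 70 104 0.01 0.03 0 -1; -11 72 104 0.01 0.03 0 -1'
python3 - <<'E'
from g import *
import pickle
im=get_image("wrist"); save(im,"w8.png"); pickle.dump(im,open("w8.pkl","wb"))
V=cv2.cvtColor(im["pixels"],cv2.COLOR_RGB2HSV)[...,2].astype(int)
Rz=R.from_euler('z',BYAW,degrees=True).as_matrix()
print("pred rim",proj(im,[BK+Rz@[-99,-84,24],BK+Rz@[-99,84,24],BK+Rz@[0,-84,24],BK+Rz@[0,84,24]]).round(0).tolist())
for r in(80,120,160): print(r,[(c,int(V[r,c])) for c in range(150,520,10)][::2])
print([ (r,int(V[r,250])) for r in range(0,100,6)])
delta(BS+[0,0,25],RT(BYAW)@RELF,"place")
E
```

```text
time_s: 22.3
tcp_pos: [461.6, 296.8, 104.7]
ee_rot: [0.707, -0.696, 0.126, 0.001]
ft_force: [0.6, -0.1, -0.6]
finger_gap: 20.2
pred rim [[188.0, 57.0], [465.0, 58.0], [191.0, 220.0], [461.0, 220.0]]
80 [(150, 217), (170, 217), (190, 83), (210, 80), (230, 79), (250, 73), (270, 75), (290, 79), (310, 110), (330, 117), (350, 84), (370, 86), (390, 88), (410, 89), (430, 95), (450, 41), (470, 218), (490, 217), (510, 219)]
120 [(150, 216), (170, 216), (190, 80), (210, 79), (230, 70), (250, 60), (270, 62), (290, 64), (310, 106), (330, 113), (350, 80), (370, 77), (390, 81), (410, 82), (430, 85), (450, 41), (470, 217), (490, 219), (510, 217)]
160 [(150, 216), (170, 216), (190, 85), (210, 79), (230, 73), (250, 66), (270, 43), (290, 39), (310, 104), (330, 108), (350, 79), (370, 74), (390, 72), (410, 75), (430, 80), (450, 34), (470, 218), (490, 217), (510, 217)]
[(0, 215), (6, 214), (12, 216), (18, 216), (24, 214), (30, 215), (36, 215), (42, 217), (48, 214), (54, 177), (60, 64), (66, 71), (72, 68), (78, 75), (84, 72), (90, 70), (96, 71)]
place shift [13.8 72.8  0.9] turn [-0.001  0.001 -0.005] deg 0.3 rows 1.5
 at [462.1 296.8 105.1] target [462.8 297.6  31. ] q [ 0.32  0.68  1.65  0.1   0.98 -1.14] F [-0.5  0.6 -0.4] gap 20.3 t 22.35
```

The predicted black rim (columns 188 to 465, row 57) matches the image edges. I lower the file.

```bash
python3 -m inch '3 15 0 0 0 0 -1; 6 35 0 0 0 0 -1; 10 55 1 0 0 0 -1; 13 65 1 0 0 0 -1; 14 70 1 0 0 0 -1; 14 73 1 0 0 0 -1; 14 73 1 0 0 0 -1'; python3 -m inch '0 1 0 0 0 0 -1; 0 1 0 0 0 0 -1; 0 2 0 0 0 0 -1; 0 2 0 0 0 0 -1'
```

```text
time_s: 23.05
tcp_pos: [463.2, 297.5, 31.1]
ee_rot: [0.707, -0.695, 0.126, 0.0]
ft_force: [-0.2, -0.5, -1.2]
finger_gap: 20.4
time_s: 23.45
tcp_pos: [463.4, 297.8, 30.0]
ee_rot: [0.708, -0.695, 0.125, -0.0]
ft_force: [0.2, -0.2, 4.9]
finger_gap: 20.3
```

Contact at 5 N. I release and rise clear.

```bash
python3 -m inch '0 0 0 0 0 0 -0.4; 0 0 0 0 0 0 -0.3; 0 0 0 0 0 0 -0.15; 0 0 0 0 0 0 -0.1; 0 -5 0 0 0 0 -0.1; -3 -15 0 0 0 0 -0.1; -8 -45 0 0 0 0 -0.1; -15 -80 0 0 0 0 -0.1'; python3 -m inch '-15 -50 0 0 0 0 -0.1; -30 -100 -20 0 0 0 -0.1; -40 -130 -60 0 0 0 -0.1; -40 -130 -100 0 0 0 -0.1; -40 -130 -150 0 0 0 -0.1; -40 -130 -200 0 0 0 -0.1; -40 -130 -250 0 0 0 -0.1; -40 -130 -250 0 0 0 -0.1'
python3 - <<'E'
from g import *
import pickle
t,s=get_image("top"),get_image("scene"); pickle.dump((t,s),open("end.pkl","wb"))
A=t["pixels"][100:340,120:520,::-1]; A=cv2.resize(A,(640,384),interpolation=cv2.INTER_CUBIC)
B=s["pixels"][90:350,210:510,::-1]
x=np.zeros((600,800,3),np.uint8); x[:384,:640]=A; C=cv2.resize(B,(249,216)); x[384:,:249]=C
D=cv2.resize(s["pixels"][100:170,225:330,::-1],(324,216),interpolation=cv2.INTER_CUBIC); x[384:,249:573]=D
E_=cv2.resize(s["pixels"][235:335,365:490,::-1],(227,182),interpolation=cv2.INTER_CUBIC); x[418:600,573:800]=E_
cv2.imwrite("pics/end.png",x); st=state(); print(st["tcp_pos"],st["finger_gap"],st["time_s"])
E
```

```text
time_s: 24.25
tcp_pos: [462.0, 297.4, 111.9]
ee_rot: [0.707, -0.696, 0.126, 0.0]
ft_force: [1.1, 0.7, 0.0]
finger_gap: 38.1
time_s: 25.05
tcp_pos: [400.8, 49.6, 247.8]
ee_rot: [0.706, -0.696, 0.129, -0.002]
ft_force: [0.6, 0.7, -1.4]
finger_gap: 38.1
[401.59149282  53.37725654 247.61717406] 38.387255312289945 25.15
```

View pics/end.png

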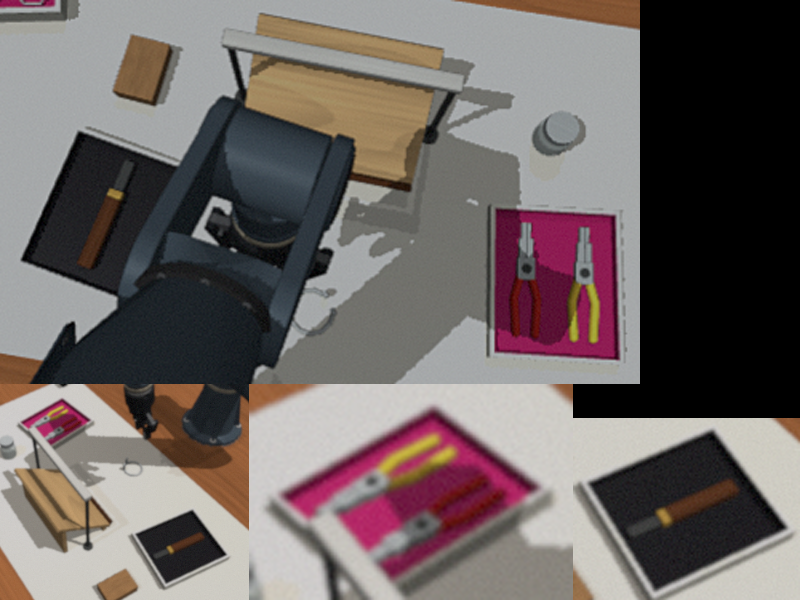

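The final views show the rest empty and the lamp upright. Both pliers lie apart inside the pink tray, the file is central in the black tray, and the bystanders look unmoved. I'll run one numeric check and, if it holds, hand in.

```bash
python3 - <<'E'
from g import *
import pickle
a=pickle.load(open("ims.pkl","rb")); t,s=pickle.load(open("end.pkl","rb"))
d=np.abs(a["scene"]["pixels"].astype(int)-s["pixels"]).max(2)
for n,(x0,x1,y0,y1) in dict(jar=(207,232,150,182),bracelet=(352,385,176,205),box=(325,380,312,358),lamp=(242,325,140,295)).items():
    q=d[y0:y1,x0:x1]; b=[cv2.cvtColor(i["pixels"][y0:y1,x0:x1],cv2.COLOR_RGB2GRAY).astype(np.float32) for i in(a["scene"],s)]
    print(n,"mean diff",q.mean().round(1),"shift px",np.round(cv2.phaseCorrelate(*b)[0],2))
hsv=cv2.cvtColor(s["pixels"],cv2.COLOR_RGB2HSV); ht=cv2.cvtColor(t["pixels"],cv2.COLOR_RGB2HSV)
f=lambda h,x0,x1,y0,y1:(lambda m:np.array([np.nonzero(m)[1].mean()+x0,np.nonzero(m)[0].mean()+y0]))((h[y0:y1,x0:x1,0]>20)&(h[y0:y1,x0:x1,0]<36)&(h[y0:y1,x0:x1,1]>120)&(h[y0:y1,x0:x1,2]>60))
o1,v1=ray(t,[f(ht,425,510,230,325)]);o2,v2=ray(s,[f(hsv,232,322,108,165)])
k=np.linalg.lstsq(np.c_[v1[0],-v2[0]],o2-o1,rcond=None)[0]; print("yellow handles centroid",(o1+k[0]*v1[0]).round(1),(o2+k[1]*v2[0]).round(1))
E
python3 -c "
from plant import close_job
print(close_job())"
```

```text
jar mean diff 4.0 shift px [ 0.62 -0.1 ]
bracelet mean diff 16.5 shift px [0.27 0.06]
box mean diff 4.2 shift px [-0.01 -0.01]
lamp mean diff 25.9 shift px [ 0.07 -0.05]
yellow handles centroid [ 427.2 -375.4   12.8] [ 427.9 -376.1   13.1]
the job is handed in; nothing more can be done
None
```

I moved both pairs of pliers into the pink-lined tray and the file into the black-lined tray. Each was lowered until it touched the floor (about 5 N) before I let go, and I handed the job in at about 25 s of the 62 s allowed.

- **Tools:** The last pictures show the rest empty, the two pliers side by side without touching, and the file alone. All are inside the walls. From two views, the yellow handles' centre is at about z = 13 mm, where roughly 12 mm is expected when lying flat. I judged the red pliers and the file only by eye and by the contact force.
- **Lamp and bystanders:** The lamp, jar, bracelet and box moved less than 1 pixel between the first and last pictures. The bracelet and lamp areas showed larger brightness differences; I put these down to shadows and the emptied rest.
- **Changes on the way:**
  - **Lean angle:** Coming in square at 35° ran joint 6 to its limit of −2.85 and pushed the tool off its target by about 14 mm. I leaned 27° for the pliers and 25° for the file instead, and corrected for that tilt when setting them down.
  - **Tray positions:** My first estimate of the pink tray was off by about 5 mm. The wrist camera showed the error, so I corrected both trays before setting anything down.

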